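# Fetch the battery from behind the tins and put it on charge

### The arm

A 7-joint arm with a two-finger parallel gripper is mounted at the origin on the work surface. World frame = base frame: x ahead of the robot, y to its left, z up, the work surface at z = 0. Lengths are in m, angles in rad, forces in N, time in s.
With the tool pointing down it reaches from about 0.4 to 0.85 m from the base axis. Payload 4.5 kg.
Tool frame: the origin (TCP) lies on the centre line of the jaws, within the pads' length; the fingertips stand 22 mm ahead of it and the grasp point (between the pads) lies 3 mm ahead of it; z points along the fingers, y is the line along which they close (so a half turn about z gives the same grasp; the last joint's range is limited). The gripper opens to 85 mm and grips with 20 to 120 N. Pads are 22 mm wide; open, the fingers measure 114 mm over their backs; the gripper's body (76 mm by 85 mm) begins 54 mm behind the grasp point. The pads swing forward as they close: fully open they stand 13 mm farther back than shut.
Start: joints at [1.169, 0.689, -0.195, 1.565, 0.157, 0.902, -0.215], TCP at [0.264, -0.567, 0.226] pointing down, gripper open.
Joint ranges: [-3.01, 3.01], [-0.46, 2.08], [-1.47, 1.51], [0.13, 2.56], [-1, 4.14], [0.04, 2.09], [-2.66, 2.66]. Speed limits (rad/s): [2.57, 2.57, 3.14, 3.14, 3.14, 3.14, 3.14].

### API

Orientations are given as a unit quaternion [x, y, z, w].
In Python, from bench import robot, capture, get_calibration, search_frame, landmark_of gives the robot as it stands. The module is installed in compiled form; this text tells all that it offers.
- The arm moves only by the shell command python3 -m handwheel 'ROWS' [FORCE]. ROWS is JSON, a list of rows, each a list of 3 entries, a list of its own where there are three numbers: the opening, from 0 (shut) to 1 (fully open), then the shift along the tool's x, y, z in units of 40 mm (1.0 is 40 mm), then the turn about the tool's z in units of 5 degrees (1.0 is 5 degrees). In form: [[claw, [dx, dy, dz], twist], ...]. A call has exactly 5 rows; each row shifts and turns the commanded pose from where the row before left it, along the tool's axes as they then stand; what a row does not reach is not made up. A row lasts 1/8 s, in which the tool goes at most 62.5 mm and 10.7 degrees, less where a joint would pass 70% of its speed; a pose out of reach is approached as far as the arm can. A call is refused whole if a number of a shift passes 1 or a number of a turn 1, either way. A call with a gripper value outside its range is refused whole. The fingers move at their own pace and stop on an object; FORCE is the grip in N (left out, the last holds). Time passes only in rows, so rows that do not move let the fingers close, or fill a call up. It gives the time, the measured TCP pose, the force, the opening and the grip force at its end, in the units of the state.
- robot.get_obs(): the state, without advancing time (a new reading comes with each control period).
- capture(name): name is "side" or "top"; returns the picture (384x512x3 uint8, red, green, blue); there is no depth.
- get_calibration(name): a dict with "fov_y" (degrees; the focal length in pixels is half the picture's height over the tangent of half this angle, whatever the lens; pixels are square), "cx", "cy" (the principal point, pixels), "view" (4x4, takes a point from world to camera coordinates). Camera axes: x right, y down, z forward; pixel columns grow to the right and rows downward; lengths in m; the calibration is good to about 2 mm. A picture is of the moment at which its call begins. get_calibration takes no time and is no camera call.
- robot.sign_off(): hands the job in; it is judged then, once.
Trained networks look in the newest picture that a camera, given by its name, has taken for a name from the list of things; names that differ only in an ending like _2 or _b are one class to them, and where a whole thing is asked for, a point or a joint stands for the part that bears it (a point fixed in the world has none). Each returns a list of dicts, best first, with "confidence" (0 to 1); they miss things now and then, are a little off and sometimes report something else, mostly with a low value. They report only what shows in the picture. A call takes as long as a camera call.
- search_frame(camera, query): "bbox" ([left, top, width, height] in pixels, round what is visible of it).
- landmark_of(camera, query): "xy" ([column, row] in pixels: a listed point, or the origin of a listed thing).
The state is a dict: "time_s": time; "joint_positions": joint angles; "joint_velocities": joint speeds; "joint_efforts": joint torques, N m; "eef_pos": TCP position; "orientation": TCP orientation; "wrist_force": force on the tool from outside, world axes, zero at the start; "torque": the same for the moment, N m; "grip_width": finger opening in m; "finger_force": force on a finger pad.
Only numpy, scipy, OpenCV 4.12 (cv2) and the standard library are available. Lean on these libraries where they do the work, as an engineer would, in place of code of your own. Each camera call takes 0.05 s, during which the arm holds its last target. There are 200 camera calls.

### The job

The flat battery stands behind the three tins on the finishing board: first clear all three tins onto the empty side tray, then fetch the battery and set it fully down into the charger's pocket. Only when it sits there, put the tins back, each upright in the middle of the mat of its own colour. Keep the tins upright throughout and leave the glue bottle standing where it is.

Things in the scene. Friction and masses are not known exactly. Their poses are not given: they have to be found in the camera images.
- blue_tin: loose round metal tin with blue lid and blue label band, 60 mm diameter, 140 mm tall, 0.25 to 0.5 kg, standing upright at the start on one of the three mats (any of them, not always its own). Origin: centre of its underside; z up.
- red_tin: loose round metal tin with red lid and red label band, 60 mm diameter, 140 mm tall, 0.25 to 0.5 kg, standing upright at the start on one of the three mats (any of them, not always its own). Origin: centre of its underside; z up.
- yellow_tin: loose round metal tin with yellow lid and yellow label band, 60 mm diameter, 140 mm tall, 0.25 to 0.5 kg, standing upright at the start on one of the three mats (any of them, not always its own). Origin: centre of its underside; z up.
- blue_mat: fixed square blue mat, 84 x 84 mm, at the front of the finishing board; the three mats lie side by side 88 mm apart, in any order, each partly hidden by the tin on it. Top surface 15 mm above the bench. Origin: centre of the mat, at bench level (15 mm below its top). x points to the board's back, y along the row.
- red_mat: fixed square red mat, 84 x 84 mm, at the front of the finishing board; the three mats lie side by side 88 mm apart, in any order, each partly hidden by the tin on it. Top surface 15 mm above the bench. Origin: centre of the mat, at bench level (15 mm below its top). x points to the board's back, y along the row.
- yellow_mat: fixed square yellow mat, 84 x 84 mm, at the front of the finishing board; the three mats lie side by side 88 mm apart, in any order, each partly hidden by the tin on it. Top surface 15 mm above the bench. Origin: centre of the mat, at bench level (15 mm below its top). x points to the board's back, y along the row.
- battery: loose black battery pack with green tabs and green-striped grey top, 52 mm (x) x 80 mm (y) x 62 mm tall (top 12 mm only 40 x 66), 0.3-0.5 kg. Stands upright on the plywood board (12 mm thick; 22 mm high rail along its far edge), behind the row of tins 10 to 20 mm off: no room for a finger between. Its x points away from the tins, about square to the row. Origin: centre of its underside.
- charger: fixed grey charger, 130 mm (x) x 125 mm (y) x 37 mm high, with a pocket in its top, 68 mm (x) x 96 mm (y), 12 mm deep, copper contacts on its floor 25 mm above the bench. The battery goes in with its 80 mm side along the charger's y (either way round), 8 mm clearance all round. Origin: at bench level under the pocket's centre.
- side_tray: fixed flat grey tray with black rubber top, 280 mm (x) x 130 mm (y), top 6 mm above the bench, no rim, empty at the start; room for three tins in a row along its x. Lies on one side of the board, the charger on the other, either way round. Origin: its centre, at bench level.
- glue_bottle: loose white glue bottle with orange label and orange pointed cap, 44 mm diameter, 120 mm tall, standing on the back of the board at one end, beside the battery (a cork sanding block, 25 mm high, lies at the other end). Origin: centre of its underside.

How it is judged:
On the way, in this order (a step that is already met when the one before it is completed fails the run):
1. all three tins stand upright at rest on the side tray, the battery still in its place at the back of the board (x of blue_tin in the frame of side_tray between -0.14 and 0.14 m and y of blue_tin in the frame of side_tray between -0.065 and 0.065 m and z of blue_tin in the frame of side_tray between 0 and 0.013 m and angle between each of blue_tin, red_tin, yellow_tin's own z axis and vertical below 0.1 rad and linear speed of each of blue_tin, red_tin, yellow_tin below 0.03 m/s and angular speed of each of blue_tin, red_tin, yellow_tin below 0.3 rad/s and x of red_tin in the frame of side_tray between -0.14 and 0.14 m and y of red_tin in the frame of side_tray between -0.065 and 0.065 m and z of red_tin in the frame of side_tray between 0 and 0.013 m and x of yellow_tin in the frame of side_tray between -0.14 and 0.14 m and y of yellow_tin in the frame of side_tray between -0.065 and 0.065 m and z of yellow_tin in the frame of side_tray between 0 and 0.013 m and distance of battery from where it was at the start of the episode below 0.03 m), for 0.2 s.
2. the battery sits fully in the charger's pocket, while the three tins still stand on the side tray (horizontal distance between battery and charger below 0.014 m and angle between the x axis of battery and the x axis of charger, either way round below 0.2 rad and angle between each of battery, blue_tin, red_tin, yellow_tin's own z axis and vertical below 0.1 rad and z of battery in the frame of charger between 0.02 and 0.031 m and linear speed of each of battery, blue_tin, red_tin, yellow_tin below 0.03 m/s and angular speed of each of battery, blue_tin, red_tin, yellow_tin below 0.3 rad/s and x of blue_tin in the frame of side_tray between -0.14 and 0.14 m and y of blue_tin in the frame of side_tray between -0.065 and 0.065 m and z of blue_tin in the frame of side_tray between 0 and 0.013 m and x of red_tin in the frame of side_tray between -0.14 and 0.14 m and y of red_tin in the frame of side_tray between -0.065 and 0.065 m and z of red_tin in the frame of side_tray between 0 and 0.013 m and x of yellow_tin in the frame of side_tray between -0.14 and 0.14 m and y of yellow_tin in the frame of side_tray between -0.065 and 0.065 m and z of yellow_tin in the frame of side_tray between 0 and 0.013 m), for 0.2 s.
At the end, for the whole second after the job is handed in: The battery sits upright on the charger's pocket floor (within 14 mm of centre, 6 mm in height, 0.2 rad along the pocket); each tin stands upright (0.1 rad) on the mat of its own colour, within 14 mm of the mat's centre; all released and at rest (horizontal distance between battery and charger below 0.014 m and angle between the x axis of battery and the x axis of charger, either way round below 0.2 rad and angle between each of battery, blue_tin, red_tin, yellow_tin's own z axis and vertical below 0.1 rad and z of battery in the frame of charger between 0.02 and 0.031 m and linear speed of each of battery, blue_tin, red_tin, yellow_tin below 0.03 m/s and angular speed of each of battery, blue_tin, red_tin, yellow_tin below 0.3 rad/s and horizontal distance between blue_tin and blue_mat below 0.014 m and z of blue_tin in the frame of blue_mat between 0.01 and 0.02 m and horizontal distance between red_tin and red_mat below 0.014 m and z of red_tin in the frame of red_mat between 0.01 and 0.02 m and horizontal distance between yellow_tin and yellow_mat below 0.014 m and z of yellow_tin in the frame of yellow_mat between 0.01 and 0.02 m); the robot touches nothing.
It fails at once if the blue tin is tipped over (more than 0.6 rad) (angle between blue_tin's own z axis and vertical above 0.6 rad).
It fails at once if the red tin is tipped over (more than 0.6 rad) (angle between red_tin's own z axis and vertical above 0.6 rad).
It fails at once if the yellow tin is tipped over (more than 0.6 rad) (angle between yellow_tin's own z axis and vertical above 0.6 rad).
It fails at once if the glue bottle is knocked over (0.4 rad) or shoved more than 30 mm (angle between glue_bottle's own z axis and vertical above 0.4 rad or distance of glue_bottle from where it was at the start of the episode above 0.03 m).
It also fails if it takes over 147 s, if anything falls off the work surface, if the arm or the gripper's body presses on something with over 40 N, if the wrist force passes 120 N, or if a joint passes its speed limit or range.

## Working session

There is one attempt and no reset: what is moved stays moved. The work goes in short steps, Python scripts to look and compute and a shell command to move; the robot and the scene stay as the last step left them, time stands still between calls to the robot, and variables do not carry over. Pictures are saved under pics/ and viewed, at most 14 in all, crops included, and the job is handed in when it is done.

```bash
mkdir -p pics
cat > h.py <<'E'
import numpy as np, cv2
from bench import robot, capture, get_calibration, search_frame, landmark_of
from scipy.spatial.transform import Rotation as R
def snap(n,f):
    im=capture(n); cv2.imwrite('pics/'+f,im[:,:,::-1]); return im
def cal(n):
    c=get_calibration(n); f=192/np.tan(np.radians(c['fov_y'])/2)
    return np.array([[f,0,c['cx']],[0,f,c['cy']],[0,0,1]]),np.array(c['view'])
def ray(n,uv):
    K,V=cal(n); d=V[:3,:3].T@np.linalg.inv(K)@[uv[0],uv[1],1.]; o=-V[:3,:3].T@V[:3,3]; return o,d/np.linalg.norm(d)
def onz(n,uv,z):
    o,d=ray(n,uv); return o+d*(z-o[2])/d[2]
def tri(a,b):
    (o1,d1),(o2,d2)=ray('top',a),ray('side',b)
    A=np.c_[d1,-d2]; s=np.linalg.lstsq(A,o2-o1,rcond=None)[0]
    p,q=o1+s[0]*d1,o2+s[1]*d2; return (p+q)/2,np.linalg.norm(p-q)
def proj(n,p):
    K,V=cal(n); c=K@(V[:3,:3]@np.array(p)+V[:3,3]); return c[:2]/c[2]
E
cat > m.py <<'E'
from h import *
np.set_printoptions(precision=3,suppress=True)
snap('top','top0.png');snap('side','side0.png')
for n in('top','side'):
    o,d=ray(n,(256,192)); print(n,o,d)
o=robot.get_obs();print(o['time_s'],o['eef_pos'],o['orientation'],o['grip_width'])
for q in 'blue_tin red_tin yellow_tin blue_mat red_mat yellow_mat battery charger side_tray glue_bottle'.split():
    r={}
    for n in('top','side'):
        L=landmark_of(n,q); r[n]=L[0]['xy'] if L else None
        print(q,n,[(np.round(l['xy'],1),round(l['confidence'],2)) for l in L[:2]])
    if r['top'] is not None and r['side'] is not None: print('   ',*tri(r['top'],r['side']))
E
python3 m.py
```

```text
top [ 0.465 -0.014  1.361] [ 0.069  0.019 -0.997]
side [0.484 0.849 0.86 ] [ 0.067 -0.722 -0.689]
0.1 [ 0.263 -0.566  0.225] [ 0.976  0.216 -0.    -0.001] 0.08542903817123076
blue_tin top [(array([256.2, 228.6]), 0.6)]
blue_tin side []
red_tin top [(array([252.5, 200.3]), 0.46)]
red_tin side [(array([286.6, 229.2]), 0.78)]
    [ 0.506  0.026 -0.066] 0.067630542511565
yellow_tin top [(array([292. , 230.4]), 0.94)]
yellow_tin side [(array([286.8, 228.8]), 0.28)]
    [ 0.461 -0.098 -0.208] 0.018741569149410112
blue_mat top [(array([226.6, 223.9]), 0.98)]
blue_mat side [(array([290.3, 230.6]), 0.74)]
    [0.468 0.093 0.002] 0.008194939452065663
red_mat top [(array([258.3, 224.7]), 0.71)]
red_mat side [(array([289.3, 207.9]), 0.55)]
    [ 0.469  0.006 -0.001] 0.00131046828997068
yellow_mat top [(array([289.7, 231.3]), 0.59), (array([227.3, 225.9]), 0.21)]
yellow_mat side [(array([290.8, 187.3]), 0.41)]
    [ 0.458 -0.081 -0.001] 0.014400097458921563
battery top [(array([251.9, 200.9]), 0.92)]
battery side [(array([267.4, 207.2]), 0.72)]
    [0.532 0.023 0.016] 0.004746814108330307
charger top [(array([382.3, 214.4]), 0.56)]
charger side [(array([282.6, 135.8]), 0.7)]
    [ 0.497 -0.334  0.004] 0.0017910221024509557
side_tray top [(array([137.2, 208.6]), 0.7)]
side_tray side [(array([264.9, 311.9]), 0.97)]
    [0.515 0.342 0.001] 0.0015388899304323205
glue_bottle top [(array([216.3, 189. ]), 0.77)]
glue_bottle side [(array([249.4, 229.7]), 0.76)]
    [0.569 0.12  0.027] 0.004662217041067264
```

```bash
python3 -c "
import cv2
a=cv2.imread('pics/top0.png');b=cv2.imread('pics/side0.png')
cv2.imwrite('pics/topc.png',cv2.resize(a[150:270,90:440],None,fx=2.28,fy=2.28,interpolation=cv2.INTER_CUBIC))
cv2.imwrite('pics/sidec.png',cv2.resize(b[90:380,140:400],None,fx=2,fy=2,interpolation=cv2.INTER_CUBIC))"
```

```text
(no output)
```

View pics/topc.png

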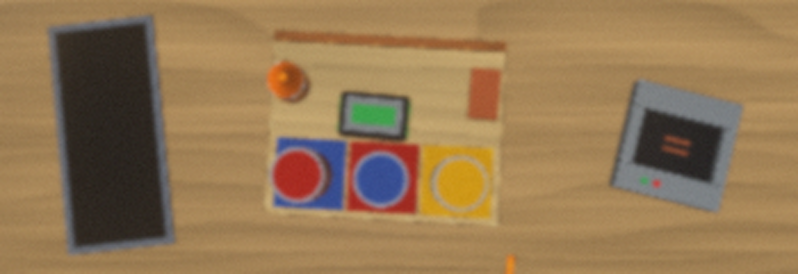

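View pics/sidec.png

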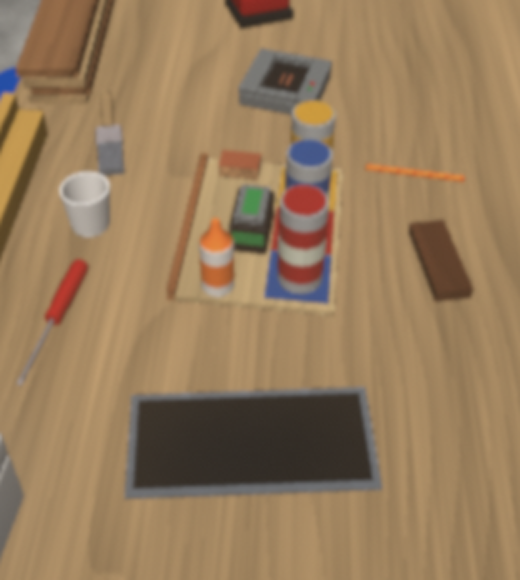

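The top view shows red tin on the blue mat, full-frame (221,226); blue tin on the red mat (257,228); and yellow on yellow (292,231). The battery is at (254,201), the tray at (138,209) on +y, and the charger at (386,213) on -y. The glue bottle is at (216,185). The side view agrees with this. Next I'll refine the positions by segmentation.

```bash
cat > m2.py <<'E'
from h import *
np.set_printoptions(precision=3,suppress=True)
im=cv2.imread('pics/top0.png'); hsv=cv2.cvtColor(im,cv2.COLOR_BGR2HSV); H,S,V=cv2.split(hsv)
si=cv2.imread('pics/side0.png'); sh=cv2.cvtColor(si,cv2.COLOR_BGR2HSV)
def big(m,x0,x1,y0,y1):
    k=np.zeros(m.shape,np.uint8); k[y0:y1,x0:x1]=m[y0:y1,x0:x1]
    c=max(cv2.findContours(k,cv2.RETR_EXTERNAL,cv2.CHAIN_APPROX_NONE)[0],key=cv2.contourArea)
    return c
def rect(name,c,z):
    w=np.array([onz('top',p,z)[:2] for p in cv2.boxPoints(cv2.minAreaRect(c.astype(np.float32)))])
    (cx,cy),(a,b),t=cv2.minAreaRect(w.astype(np.float32)); e=[w[1]-w[0],w[2]-w[1]]
    l=max(e,key=np.linalg.norm); print(name,'c',np.array([cx,cy]),'size',a,b,'long dir deg',np.degrees(np.arctan2(l[1],l[0])))
def m(c): return c.astype(np.uint8)
red=m(((H<8)|(H>172))&(S>130)); blue=m((H>100)&(H<125)&(S>110)); yel=m((H>18)&(H<30)&(S>190)); grn=m((H>45)&(H<80)&(S>90))
dark=m(V<75)
rect('tray dark',big(dark,100,180,150,270),.006)
rect('pocket',big(dark,355,420,180,250),.03)
rect('batt green',big(grn,230,280,180,215),.074)
rect('batt dark',big(m(V<110),232,275,185,214),.062)
mats=cv2.morphologyEx(m((red|blue|yel)>0),cv2.MORPH_CLOSE,np.ones((9,9)))
rect('mats',big(mats,205,315,205,250),.015)
# lids: top-down blobs, side blobs of lid
for n,mask,x0,x1 in(('red',red,205,242),('blue',blue,243,275)):
    c=big(mask,x0,x1,205,250); (u,v),r=cv2.minEnclosingCircle(c); print(n,'lid px',u,v,r,onz('top',(u,v),.155))
g=cv2.cvtColor(im,cv2.COLOR_BGR2GRAY)
for n,(x,y) in dict(red=(221,226),blue=(257,228),yel=(292,231)).items():
    print(n,onz('top',(x,y),.155))
for n,t,s in(('red',(221,226),(291.5,190)),('blue',(256.7,228.3),(295,167)),('yel',(291.8,230.7),(297,147.5))): print(n,'tri',*tri(t,s))
print('batt tri',*tri((90+373/2.28,150+115/2.28),(140+255/2,90+201/2)))
print('bottle',onz('top',(90+286/2.28,150+77/2.28),.125), 'bottle tip',tri((90+286/2.28,150+74/2.28),(140+216/2,90+222/2)))
e=robot.get_obs();print(R.from_quat(e['orientation']).as_matrix())
for z,p in((.037,[(641,80),(742,104),(718,212),(611,186)]),(.006,[(49,30),(152,16),(174,241),(71,253)]),(.015,[(276,138),(493,147),(491,217),(270,208)])):
    w=np.array([onz('top',(90+a/2.28,150+b/2.28),z)[:2] for a,b in p]); print(w.mean(0),[np.linalg.norm(w[i]-w[i-1]) for i in range(4)],np.degrees(np.arctan2(*(w[1]-w[0])[::-1])))
E
python3 m2.py
```

```text
tray dark c [0.515 0.34 ] size 0.2640620470046997 0.11240796744823456 long dir deg -173.88555351901417
pocket c [ 0.498 -0.34 ] size 0.09302271902561188 0.06479179859161377 long dir deg -104.39683900297251
batt green c [0.534 0.018] size 0.047178078442811966 0.020984703674912453 long dir deg -90.21718531155727
batt dark c [0.532 0.017] size 0.07933467626571655 0.05153980851173401 long dir deg -95.43603579786674
mats c [0.463 0.009] size 0.25877976417541504 0.08239232003688812 long dir deg -92.96419341655869
red lid px 219.65383911132812 226.3076934814453 10.049172401428223 [0.465 0.098 0.155]
blue lid px 256.5 228.1666717529297 9.947184562683105 [0.46  0.008 0.155]
red [0.466 0.095 0.155]
blue [0.461 0.007 0.155]
yel [ 0.453 -0.079  0.155]
red tri [0.466 0.095 0.153] 0.000962204302908562
blue tri [0.46  0.008 0.153] 0.0007226923265668269
yel tri [ 0.454 -0.078  0.151] 0.0007578074132691524
batt tri [0.531 0.017 0.074] 0.0025975245904093264
bottle [0.572 0.112 0.125] bottle tip (array([0.574, 0.112, 0.125]), np.float64(0.0027279684915375727))
[[ 0.907  0.422  0.   ]
 [ 0.422 -0.907 -0.   ]
 [ 0.     0.    -1.   ]]
[ 0.498 -0.34 ] [np.float64(0.1297920373786607), np.float64(0.12078879446535946), np.float64(0.129781022413155), np.float64(0.12734340428223173)] -103.77336260429993
[0.514 0.336] [np.float64(0.27278855446403666), np.float64(0.12757576795002132), np.float64(0.27485176179842363), np.float64(0.1254690119859051)] -82.54806995687262
[0.461 0.007] [np.float64(0.08400619008535878), np.float64(0.26035573356749747), np.float64(0.08331700551032808), np.float64(0.2640163929455341)] -92.54538204468618
```

Positions are consistent: lid heights are 0.151–0.153 and sizes are as stated. I'll take a tool yaw of 45°, so the fingers fit both rows, then go above the red tin.

```bash
cat > p.py <<'E'
from h import *
import sys
o=robot.get_obs(); M=R.from_quat(o['orientation']).as_matrix(); p=np.array(o['eef_pos'])
print('t',round(o['time_s'],2),'p',p.round(4),'yaw x',round(np.degrees(np.arctan2(M[1,0],M[0,0])),2),'grip',round(o['grip_width'],4),round(o['finger_force'],1) if np.isscalar(o['finger_force']) else o['finger_force'],'F',np.round(o['wrist_force'],1))
a=[float(v) for v in sys.argv[1:]]
for i in range(0,len(a),3): 
    q=np.array(a[i:i+3]); print('to',q,'units',(M.T@(q-p)/.04).round(2)); p=q
E
python3 -m handwheel '[[1,[0,0,0],-1],[1,[0,0,0],-1],[1,[0,0,0],-1],[1,[0,0,0],-1],[1,[0.5,-0.25,0],0]]' 60
python3 -m handwheel '[[1,[1,-0.53,0],0],[1,[1,-0.53,0],0],[1,[1,-0.53,0],0],[1,[1,-0.53,0],0],[1,[1,-0.53,0],0]]'
python3 -m handwheel '[[1,[1,-0.53,0],0],[1,[1,-0.53,0],0],[1,[1,-0.53,0],0],[1,[1,-0.53,0],0],[1,[1,-0.53,0],0]]'
python3 p.py 0.465 0.096 0.225
```

```text
time_s: 1.72
eef_pos: [0.2697, -0.5468, 0.2254]
orientation: [0.924, 0.381, -0.0, 0.001]
wrist_force: [0.1, 0.8, -0.6]
grip_width: 0.0852
finger_force: 0.0
time_s: 2.35
eef_pos: [0.3381, -0.3278, 0.2259]
orientation: [0.924, 0.382, 0.0, 0.0]
wrist_force: [0.4, -0.4, -0.0]
grip_width: 0.0853
finger_force: 0.0
time_s: 2.98
eef_pos: [0.4048, -0.1114, 0.2259]
orientation: [0.924, 0.382, 0.0, 0.0]
wrist_force: [1.1, 0.2, -0.6]
grip_width: 0.0854
finger_force: 0.0
t 2.98 p [ 0.4048 -0.1114  0.2259] yaw x 44.96 grip 0.0854 0.0 F [ 1.1  0.2 -0.6]
to [0.465 0.096 0.225] units [ 4.73 -2.6   0.02]
```

```bash
python3 -m handwheel '[[1,[1,-0.55,0],0],[1,[1,-0.55,0],0],[1,[1,-0.55,0],0],[1,[1,-0.55,0],0],[1,[0.55,-0.3,0],0]]' >/dev/null
python3 -m handwheel '[[1,[0,0,0],0],[1,[0,0,0],0],[1,[0,0,0],0],[1,[0,0,0],0],[1,[0,0,0],0]]' >/dev/null
python3 p.py 0.4655 0.0965 0.112
python3 - <<'E'
from h import *
snap('top','t1.png');a=snap('side','s1.png')
E
```

```text
t 4.22 p [0.4622 0.0861 0.2256] yaw x 44.92 grip 0.0852 0.0 F [-0.3 -0.3 -0.4]
to [0.4655 0.0965 0.112 ] units [ 0.24 -0.13  2.84]
```

```bash
python3 -m handwheel '[[1,[0.24,-0.13,0],0],[1,[0,0,0.6],0],[1,[0,0,0.6],0],[1,[0,0,0.6],0],[1,[0,0,0.6],0]]' >/dev/null
python3 -m handwheel '[[1,[0,0,0.44],0],[1,[0,0,0],0],[0,[0,0,0],0],[0,[0,0,0],0],[0,[0,0,0],0]]' 60
python3 -m handwheel '[[0,[0,0,0],0],[0,[0,0,0],0],[0,[0,0,0],0],[0,[0,0,0],0],[0,[0,0,0],0]]'
python3 p.py 0.604 0.350 0.112
```

```text
time_s: 5.58
eef_pos: [0.466, 0.0975, 0.113]
orientation: [0.924, 0.382, 0.001, 0.0]
wrist_force: [-0.4, -0.3, 7.6]
grip_width: 0.0588
finger_force: 64.2
time_s: 6.2
eef_pos: [0.466, 0.0975, 0.113]
orientation: [0.924, 0.382, 0.001, 0.0]
wrist_force: [-0.4, 0.6, 6.4]
grip_width: 0.0587
finger_force: 64.2
t 6.2 p [0.466  0.0975 0.113 ] yaw x 44.97 grip 0.0587 64.2 F [-0.4  0.6  6.4]
to [0.604 0.35  0.112] units [ 6.9  -2.03  0.04]
```

```bash
python3 -m handwheel '[[0,[0,0,-0.4],0],[0,[0,0,-0.6],0],[0,[0,0,-0.5],0],[0,[0.5,-0.15,0],0],[0,[0.9,-0.26,0],0]]' >/dev/null
python3 -m handwheel '[[0,[1,-0.3,0],0],[0,[1,-0.3,0],0],[0,[1,-0.29,0],0],[0,[1,-0.29,0],0],[0,[0.9,-0.26,0],0]]' >/dev/null
python3 -m handwheel '[[0,[0.6,-0.17,0],0],[0,[0,0,0],0],[0,[0,0,0],0],[0,[0,0,0],0],[0,[0,0,0],0]]'
python3 p.py 0.604 0.350 0.105
```

```text
time_s: 8.07
eef_pos: [0.6034, 0.3484, 0.1721]
orientation: [0.924, 0.382, -0.0, 0.0]
wrist_force: [-0.3, 0.8, -3.8]
grip_width: 0.0586
finger_force: 65.7
t 8.07 p [0.6034 0.3484 0.1721] yaw x 44.93 grip 0.0586 65.7 F [-0.3  0.8 -3.8]
to [0.604 0.35  0.105] units [ 0.04 -0.02  1.68]
```

```bash
python3 -m handwheel '[[0,[0,0,0.7],0],[0,[0,0,0.5],0],[0,[0,0,0.35],0],[0,[0,0,0.13],0],[0,[0,0,0],0]]'
python3 -m handwheel '[[1,[0,0,0],0],[1,[0,0,0],0],[1,[0,0,0],0],[1,[0,0,-0.5],0],[1,[0,0,-0.7],0]]'
python3 -m handwheel '[[1,[0,0,-0.8],0],[1,[0,0,-0.7],0],[1,[0,0,0],0],[1,[0,0,0],0],[1,[0,0,0],0]]' >/dev/null
python3 p.py 0.461 0.0085 0.212
```

```text
time_s: 8.7
eef_pos: [0.6039, 0.3497, 0.1052]
orientation: [0.924, 0.382, 0.001, -0.0]
wrist_force: [1.1, -0.5, -2.6]
grip_width: 0.0586
finger_force: 66.0
time_s: 9.32
eef_pos: [0.6033, 0.3493, 0.1539]
orientation: [0.924, 0.382, -0.0, 0.0]
wrist_force: [0.3, 0.6, 0.0]
grip_width: 0.0858
finger_force: 0.0
t 9.95 p [0.6028 0.3489 0.2116] yaw x 44.98 grip 0.0855 0.0 F [-0.3 -0.3 -0.1]
to [0.461  0.0085 0.212 ] units [-8.52  3.52  0.01]
```

```bash
python3 -m handwheel '[[1,[-0.6,0.25,0],0],[1,[-1,0.41,0],0],[1,[-1,0.41,0],0],[1,[-1,0.41,0],0],[1,[-1,0.41,0],0]]' >/dev/null
python3 -m handwheel '[[1,[-1,0.42,0],0],[1,[-1,0.42,0],0],[1,[-1,0.42,0],0],[1,[-0.9,0.37,0],0],[1,[0,0,0],0]]' >/dev/null
python3 - <<'E'
from h import *
snap('top','t2.png');snap('side','s2.png')
E
python3 p.py 0.461 0.0085 0.112
```

```text
t 11.3 p [0.4626 0.0096 0.2125] yaw x 44.94 grip 0.0854 0.0 F [-0.   0.6 -0. ]
to [0.461  0.0085 0.112 ] units [-0.05 -0.01  2.51]
```

```bash
python3 -c "
import cv2,numpy as np
b=cv2.imread('pics/s2.png');cv2.imwrite('pics/s2c.png',cv2.resize(b[90:380,140:400],None,fx=2,fy=2))"
```

```text
(no output)
```

View pics/s2c.png

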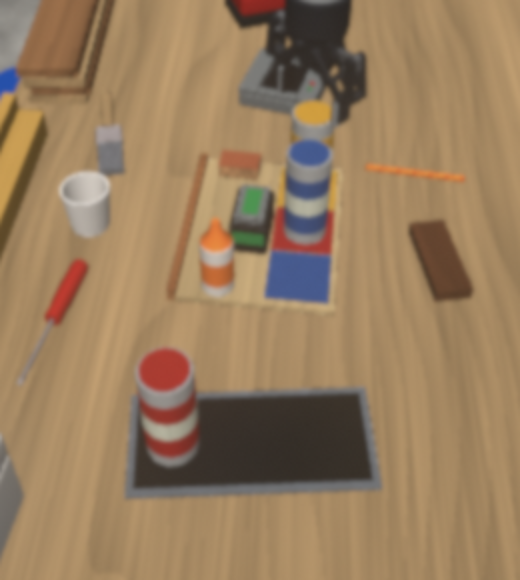

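The red tin stands on the far end of the tray, around crop (170,450), and nothing else has moved. Next is the blue tin.

```bash
python3 -m handwheel '[[1,[-0.05,0,0.6],0],[1,[0,0,0.6],0],[1,[0,0,0.6],0],[1,[0,0,0.5],0],[1,[0,0,0.2],0]]' >/dev/null
python3 -m handwheel '[[1,[0,0,0],0],[0,[0,0,0],0],[0,[0,0,0],0],[0,[0,0,0],0],[0,[0,0,0],0]]' 60
python3 -m handwheel '[[0,[0,0,-0.4],0],[0,[0,0,-0.6],0],[0,[0,0,-0.5],0],[0,[0,0,0],0],[0,[0,0,0],0]]'
python3 p.py 0.515 0.339 0.172
```

```text
time_s: 12.55
eef_pos: [0.4616, 0.0082, 0.1138]
orientation: [0.924, 0.382, 0.001, 0.0]
wrist_force: [-0.3, 0.9, 7.0]
grip_width: 0.0588
finger_force: 63.8
time_s: 13.18
eef_pos: [0.4605, 0.0078, 0.1723]
orientation: [0.924, 0.382, -0.0, -0.0]
wrist_force: [-0.4, 0.1, -3.5]
grip_width: 0.0586
finger_force: 65.7
t 13.18 p [0.4605 0.0078 0.1723] yaw x 44.96 grip 0.0586 65.7 F [-0.4  0.1 -3.5]
to [0.515 0.339 0.172] units [ 6.81 -4.89  0.  ]
```

```bash
python3 -m handwheel '[[0,[0.5,-0.36,0],0],[0,[0.9,-0.65,0],0],[0,[0.95,-0.68,0],0],[0,[0.95,-0.68,0],0],[0,[0.95,-0.68,0],0]]' >/dev/null
python3 -m handwheel '[[0,[0.95,-0.68,0],0],[0,[0.95,-0.68,0],0],[0,[0.66,-0.48,0],0],[0,[0,0,0],0],[0,[0,0,0],0]]' >/dev/null
python3 -m handwheel '[[0,[0,0,0],0],[0,[0,0,0.7],0],[0,[0,0,0.5],0],[0,[0,0,0.3],0],[0,[0,0,0.1],0]]'
python3 p.py 0.515 0.339 0.105
```

```text
time_s: 15.05
eef_pos: [0.5155, 0.3382, 0.1082]
orientation: [0.924, 0.382, -0.0, 0.0]
wrist_force: [0.3, 1.0, -3.6]
grip_width: 0.059
finger_force: 65.8
t 15.05 p [0.5155 0.3382 0.1082] yaw x 44.93 grip 0.059 65.8 F [ 0.3  1.  -3.6]
to [0.515 0.339 0.105] units [ 0.01 -0.02  0.08]
```

```bash
python3 -m handwheel '[[0,[0,0,0.05],0],[0,[0,0,0],0],[1,[0,0,0],0],[1,[0,0,0],0],[1,[0,0,0],0]]' >/dev/null
python3 -m handwheel '[[1,[0,0,-0.5],0],[1,[0,0,-0.7],0],[1,[0,0,-0.8],0],[1,[0,0,-0.7],0],[1,[0,0,0],0]]'
python3 p.py 0.454 -0.079 0.212
```

```text
time_s: 16.3
eef_pos: [0.5169, 0.34, 0.2173]
orientation: [0.924, 0.382, 0.003, -0.001]
wrist_force: [0.1, 1.0, -0.4]
grip_width: 0.0855
finger_force: 0.0
t 16.3 p [0.5169 0.34   0.2173] yaw x 44.96 grip 0.0855 0.0 F [ 0.1  1.  -0.4]
to [ 0.454 -0.079  0.212] units [-8.52  6.3   0.09]
```

```bash
python3 -m handwheel '[[1,[-0.6,0.44,0],0],[1,[-1,0.74,0],0],[1,[-1,0.74,0],0],[1,[-1,0.74,0],0],[1,[-1,0.74,0],0]]' >/dev/null
python3 -m handwheel '[[1,[-1,0.74,0],0],[1,[-1,0.74,0],0],[1,[-1,0.74,0],0],[1,[-0.9,0.66,0],0],[1,[0,0,0],0]]' >/dev/null
python3 -m handwheel '[[1,[0,0,0],0],[1,[0,0,0],0],[1,[0,0,0],0],[1,[0,0,0],0],[1,[0,0,0],0]]' >/dev/null
python3 p.py 0.454 -0.079 0.113
```

```text
t 18.18 p [ 0.4525 -0.0788  0.2148] yaw x 45.0 grip 0.0854 0.0 F [-0.4 -0.5 -0. ]
to [ 0.454 -0.079  0.113] units [0.02 0.03 2.54]
```

```bash
python3 -m handwheel '[[1,[0.03,0.03,0.6],0],[1,[0,0,0.6],0],[1,[0,0,0.6],0],[1,[0,0,0.5],0],[1,[0,0,0.24],0]]' >/dev/null
python3 -m handwheel '[[1,[0,0,0],0],[0,[0,0,0],0],[0,[0,0,0],0],[0,[0,0,0],0],[0,[0,0,0],0]]' 60
python3 -m handwheel '[[0,[0,0,-0.4],0],[0,[0,0,-0.6],0],[0,[0,0,-0.5],0],[0,[0,0,0],0],[0,[0,0,0],0]]'
python3 p.py 0.426 0.328 0.172
```

```text
time_s: 19.42
eef_pos: [0.4548, -0.0792, 0.1142]
orientation: [0.924, 0.382, 0.001, 0.001]
wrist_force: [-1.2, -0.5, 5.9]
grip_width: 0.0586
finger_force: 63.5
time_s: 20.05
eef_pos: [0.4536, -0.0791, 0.1727]
orientation: [0.924, 0.382, -0.0, -0.0]
wrist_force: [-0.4, -0.1, -4.5]
grip_width: 0.0583
finger_force: 66.0
t 20.05 p [ 0.4536 -0.0791  0.1727] yaw x 44.96 grip 0.0583 66.0 F [-0.4 -0.1 -4.5]
to [0.426 0.328 0.172] units [ 6.7  -7.69  0.02]
```

```bash
python3 -m handwheel '[[0,[0.5,-0.57,0],0],[0,[0.8,-0.92,0],0],[0,[0.8,-0.92,0],0],[0,[0.8,-0.92,0],0],[0,[0.8,-0.92,0],0]]' >/dev/null
python3 -m handwheel '[[0,[0.8,-0.92,0],0],[0,[0.8,-0.92,0],0],[0,[0.8,-0.92,0],0],[0,[0.6,-0.68,0],0],[0,[0,0,0],0]]' >/dev/null
python3 -m handwheel '[[0,[0,0,0],0],[0,[0,0,0.7],0],[0,[0,0,0.5],0],[0,[0,0,0.25],0],[0,[0,0,0],0]]'
python3 p.py 0.426 0.328 0.1055
```

```text
time_s: 21.92
eef_pos: [0.4263, 0.3267, 0.1146]
orientation: [0.924, 0.382, -0.001, 0.001]
wrist_force: [0.5, 0.4, -3.2]
grip_width: 0.0585
finger_force: 66.3
t 21.93 p [0.4263 0.3267 0.1146] yaw x 44.9 grip 0.0585 66.3 F [ 0.5  0.4 -3.2]
to [0.426  0.328  0.1055] units [ 0.02 -0.03  0.23]
```

```bash
python3 -m handwheel '[[0,[0,0,0.16],0],[0,[0,0,0.06],0],[0,[0,0,0],0],[1,[0,0,0],0],[1,[0,0,0],0]]'
python3 -m handwheel '[[1,[0,0,0],0],[1,[0,0,-0.5],0],[1,[0,0,-0.7],0],[1,[0,0,-0.8],0],[1,[0,0,-0.5],0]]' >/dev/null
python3 -m handwheel '[[1,[0,0,0],-1],[1,[0,0,0],-1],[1,[0,0,0],-1],[1,[0,0,0],-1],[1,[0,0,0],-1]]'  >/dev/null
python3 -m handwheel '[[1,[0,0,0],-1],[1,[0,0,0],-1],[1,[0,0,0],-1],[1,[0,0,0],0],[1,[0,0,0],0]]'  >/dev/null
cat > m3.py <<'E'
from h import *
import sys
np.set_printoptions(precision=3,suppress=True)
t=sys.argv[1]; a=snap('top','t%s.png'%t); b=snap('side','s%s.png'%t)
for q in 'blue_tin red_tin yellow_tin battery charger glue_bottle blue_mat red_mat yellow_mat'.split():
    A,B=landmark_of('top',q),landmark_of('side',q)
    if A and B: print(q,*tri(A[0]['xy'],B[0]['xy']))
cv2.imwrite('pics/v%s.png'%t,np.hstack([cv2.resize(a[150:270,90:440],None,fx=1.4,fy=1.4),np.zeros((168,4,3),np.uint8),cv2.resize(b[90:380,140:400],(151,168))])[:,:,::-1])
cv2.imwrite('pics/tc%s.png'%t,cv2.resize(a[150:270,90:440],None,fx=2.28,fy=2.28,interpolation=cv2.INTER_CUBIC)[:,:,::-1])
E
python3 m3.py 3; python3 p.py 0.532 0.017 0.14
```

```text
time_s: 22.55
eef_pos: [0.4269, 0.3284, 0.1069]
orientation: [0.924, 0.382, 0.001, -0.0]
wrist_force: [0.3, 0.4, -0.7]
grip_width: 0.0855
finger_force: 0.0
blue_tin [0.519 0.341 0.005] 0.0018011056583973509
red_tin [ 0.608  0.348 -0.005] 0.004836755024155953
yellow_tin [ 0.431 -0.662 -1.543] 0.22165207461165323
battery [0.533 0.018 0.013] 0.005137044124458978
charger [ 0.494 -0.331  0.005] 0.006588752852273865
glue_bottle [0.574 0.116 0.014] 0.0031622875224334916
blue_mat [ 0.468  0.086 -0.004] 0.008109486217353735
yellow_mat [0.514 0.108 0.191] 0.10049245431809671
t 25.43 p [0.4264 0.328  0.2064] yaw x 84.97 grip 0.0854 0.0 F [-0.3  0.7  0.2]
to [0.532 0.017 0.14 ] units [-7.51  3.31  1.66]
```

View pics/tc3.png

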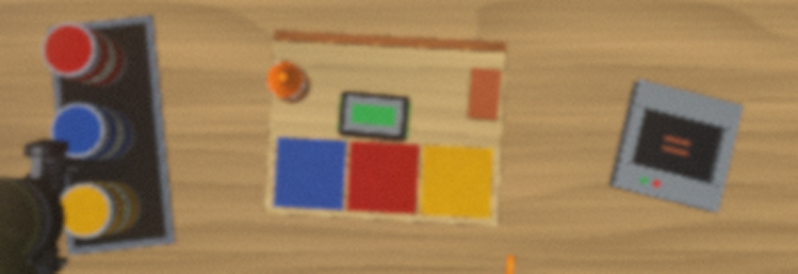

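All three tins stand on the tray, with lids at crop (71,50), (78,130) and (86,210). The mats are bare and the battery is unmoved at (373,115).

```bash
cat > m4.py <<'E'
from h import *
np.set_printoptions(precision=4,suppress=True)
im=cv2.imread('pics/t3.png'); H,S,V=cv2.split(cv2.cvtColor(im,cv2.COLOR_BGR2HSV))
print('colors',[tuple(cv2.cvtColor(im,cv2.COLOR_BGR2HSV)[225,x]) for x in(225,258,290)])
for n,mk in(('blue',(H>100)&(H<125)&(S>110)),('red',((H<8)|(H>172))&(S>130)),('yellow',(H>18)&(H<30)&(S>190))):
    k=np.zeros(H.shape,np.uint8); k[205:250,203:315]=mk[205:250,203:315]
    c=max(cv2.findContours(k,cv2.RETR_EXTERNAL,cv2.CHAIN_APPROX_NONE)[0],key=cv2.contourArea); mm=cv2.moments(k*255,True)
    u=(mm['m10']/mm['m00'],mm['m01']/mm['m00']); r=cv2.minAreaRect(c); print(n,onz('top',u,.015),onz('top',r[0],.015),r[1:])
E
python3 m4.py
python3 -m handwheel '[[1,[-0.6,0.26,0],0],[1,[-1,0.44,0],0],[1,[-1,0.44,0],0],[1,[-1,0.44,0],0],[1,[-1,0.44,0],0]]' >/dev/null
python3 -m handwheel '[[1,[-1,0.44,0],0],[1,[-1,0.44,0],0],[1,[-0.9,0.41,0.5],0],[1,[0,0,0.5],0],[1,[0,0,0.5],0]]' >/dev/null
python3 -m handwheel '[[1,[0,0,0],0],[1,[0,0,0],0],[1,[0,0,0],0],[1,[0,0,0],0],[1,[0,0,0],0]]' >/dev/null
python3 p.py 0.532 0.0175 0.053
```

```text
colors [(np.uint8(112), np.uint8(155), np.uint8(151)), (np.uint8(3), np.uint8(203), np.uint8(166)), (np.uint8(21), np.uint8(228), np.uint8(210))]
blue [0.4666 0.0953 0.015 ] [0.4666 0.0953 0.015 ] ((28.118976593017578, 28.434329986572266), 3.012787342071533)
red [0.4622 0.0082 0.015 ] [0.4624 0.0084 0.015 ] ((30.06475067138672, 30.175689697265625), 3.1798300743103027)
yellow [ 0.4568 -0.0802  0.015 ] [ 0.4567 -0.0802  0.015 ] ((29.41325569152832, 29.513134002685547), 2.8624050617218018)
t 27.3 p [0.5322 0.0175 0.1467] yaw x 84.97 grip 0.0852 0.0 F [0.2 0.3 0.6]
to [0.532  0.0175 0.053 ] units [-0.   -0.01  2.34]
```

```bash
python3 -m handwheel '[[1,[0,0,0.6],0],[1,[0,0,0.6],0],[1,[0,0,0.5],0],[1,[0,0,0.4],0],[1,[0,0,0.26],0]]' 
python3 -m handwheel '[[1,[0,0,0],0],[0,[0,0,0],0],[0,[0,0,0],0],[0,[0,0,0],0],[0,[0,0,0],0]]' 60
python3 -m handwheel '[[0,[0,0,-0.4],0],[0,[0,0,-0.6],0],[0,[0,0,-0.6],0],[0,[0,0,0],0],[0,[0,0,0],0]]'
python3 m3.py 4
python3 p.py 0.498 -0.340 0.117
```

```text
time_s: 27.92
eef_pos: [0.5319, 0.0175, 0.0513]
orientation: [0.737, 0.675, -0.0, -0.0]
wrist_force: [0.5, -0.1, -0.3]
grip_width: 0.0852
finger_force: 0.0
time_s: 28.55
eef_pos: [0.5343, 0.0176, 0.0541]
orientation: [0.738, 0.675, 0.002, 0.002]
wrist_force: [-0.4, -0.6, 11.2]
grip_width: 0.044
finger_force: 79.8
time_s: 29.18
eef_pos: [0.5312, 0.0172, 0.1155]
orientation: [0.738, 0.675, -0.001, -0.0]
wrist_force: [0.4, -0.0, -5.3]
grip_width: 0.0441
finger_force: 77.3
blue_tin [0.518 0.34  0.002] 0.00013782801101385172
red_tin [0.603 0.351 0.013] 0.002178654475213831
yellow_tin [0.423 0.327 0.008] 0.00555673668291122
charger [ 0.498 -0.324  0.016] 0.00471899463053339
glue_bottle [0.578 0.121 0.028] 0.0016061664494492354
blue_mat [0.47  0.094 0.005] 0.002401758396920926
yellow_mat [ 0.462 -0.081 -0.009] 0.008422643942375574
t 30.18 p [0.532  0.0175 0.116 ] yaw x 84.97 grip 0.0441 77.3 F [-0.3  0.5 -3.3]
to [ 0.498 -0.34   0.117] units [-8.98 -0.06 -0.02]
```

View pics/tc4.png

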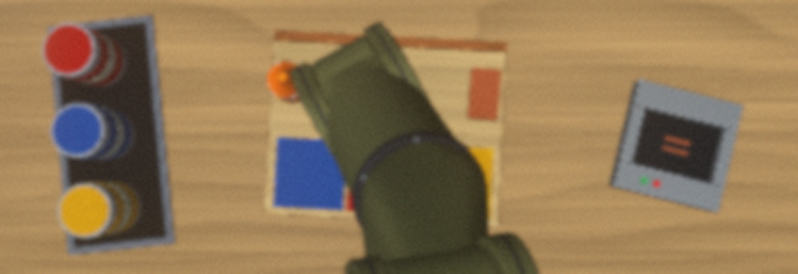

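The tins are fine, but the arm hides the battery from above. A grip width of 44 mm is less than the expected 52, so I'll check the side view.

```bash
python3 -c "
import cv2
b=cv2.imread('pics/s4.png');cv2.imwrite('pics/s4c.png',cv2.resize(b[110:250,190:350],None,fx=4,fy=4,interpolation=cv2.INTER_CUBIC))"
```

```text
(no output)
```

View pics/s4c.png

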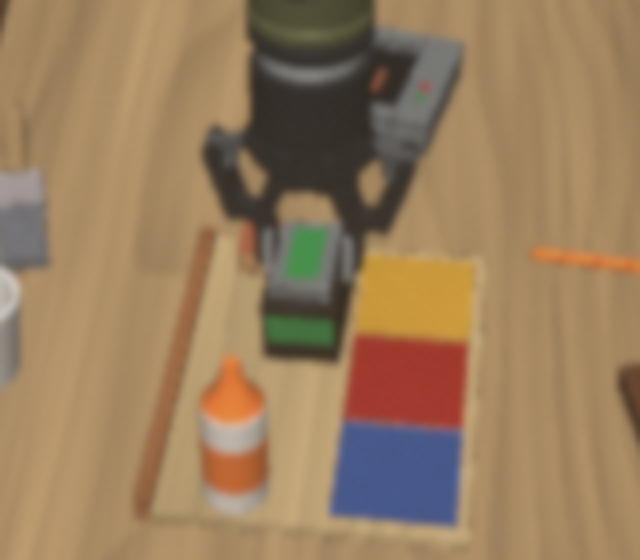

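Run:
```python
from h import *
c=np.array([.532,.0175]); a=np.radians(-4); ex=np.array([np.cos(a),np.sin(a)]); ey=np.array([-ex[1],ex[0]])
for z0 in(.070,.076,.082):
  for s in(-1,1):
    print(z0,s,'bottom',((proj('side',[*(c+s*.026*ex+.04*ey),z0])-[190,110])*4).round(),'top front',((proj('side',[*(c+s*.02*ex+.033*ey),z0+.062])-[190,110])*4).round(),'top back',((proj('side',[*(c+s*.02*ex-.033*ey),z0+.062])-[190,110])*4).round())
```

```text
0.07 -1 bottom [338. 372.] top front [331. 295.] top back [343. 229.]
0.07 1 bottom [260. 364.] top front [269. 289.] top back [284. 224.]
0.076 -1 bottom [338. 365.] top front [331. 288.] top back [343. 222.]
0.076 1 bottom [260. 358.] top front [269. 282.] top back [284. 217.]
0.082 -1 bottom [338. 359.] top front [332. 281.] top back [343. 215.]
0.082 1 bottom [260. 351.] top front [269. 275.] top back [284. 210.]
```

The battery hangs upright with its underside about 40 mm below the TCP; the bottom edge at crop (300,355) matches the prediction. I'll carry it over the charger and turn it 9°.

```bash
python3 -m handwheel '[[0,[-0.5,0,0],0],[0,[-0.9,0,0],0],[0,[-1,0,0],0],[0,[-1,0,0],0],[0,[-1,0,0],0]]' >/dev/null
python3 -m handwheel '[[0,[-1,0,0],0],[0,[-1,0,0],0],[0,[-1,0,0],0],[0,[-0.9,0,0],0],[0,[-0.6,0,0],0]]' >/dev/null
python3 -m handwheel '[[0,[0,0,0],0.9],[0,[0,0,0],0.9],[0,[0,0,0],0],[0,[0,0,0],0],[0,[0,0,0],0]]'
python3 p.py 0.498 -0.339 0.084
python3 - <<'E'
from h import *
s=snap('side','s5.png');t=snap('top','t5.png')
cv2.imwrite('pics/c5.png',np.hstack([cv2.resize(s[80:200,220:360],(560,480),interpolation=cv2.INTER_CUBIC),cv2.resize(t[170:260,340:430],(240,240))if 0 else np.zeros((480,4,3),np.uint8)])[:,:,::-1])
E
```

```text
time_s: 32.05
eef_pos: [0.5007, -0.337, 0.116]
orientation: [0.788, 0.616, -0.0, -0.0]
wrist_force: [0.7, 0.1, -4.3]
grip_width: 0.0438
finger_force: 77.3
t 32.05 p [ 0.5007 -0.337   0.116 ] yaw x 76.02 grip 0.0438 77.3 F [ 0.7  0.1 -4.3]
to [ 0.498 -0.339  0.084] units [-0.06 -0.05  0.8 ]
```

View pics/c5.png

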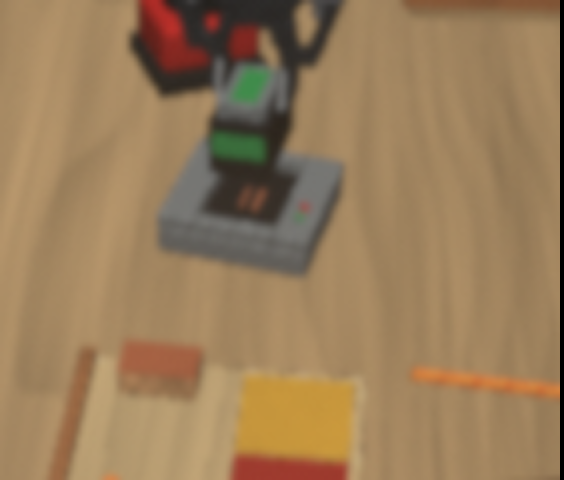

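The battery is over the charger, turned parallel with the pocket (near edge of the pocket at crop (204,212)-(277,223)). I'll check both against projections.

Run:
```python
from h import *
a=np.radians(-14); ex=np.array([np.cos(a),np.sin(a)]); ey=np.array([-ex[1],ex[0]])
f=lambda c,x,y,z:((proj('side',[*(np.array(c)+x*ex+y*ey),z])-[220,80])*4).round().astype(int).tolist()
b=[.5007,-.337]; c=[.498,-.339]
print('batt bottom front',f(b,.026,.04,.076),f(b,-.026,.04,.076),'shoulder',f(b,.026,.04,.126),f(b,-.026,.04,.126))
print('top',[f(b,x,y,.138) for x,y in((.02,.033),(-.02,.033),(-.02,-.033),(.02,-.033))])
print('pocket near rim',f(c,.034,.048,.037),f(c,-.034,.048,.037),'far rim -x',f(c,-.034,-.048,.037))
print('charger near top',f(c,.065,.0625,.037),f(c,-.065,.0625,.037),f(c,-.065,-.0625,.037),'bottom',f(c,.065,.0625,0),f(c,-.065,.0625,0))
```

```text
batt bottom front [206, 171] [268, 182] shoulder [207, 118] [270, 129]
top [[217, 102], [265, 110], [287, 68], [240, 60]]
pocket near rim [197, 212] [276, 227] far rim -x [305, 164]
charger near top [156, 215] [308, 244] [345, 161] bottom [156, 251] [306, 280]
```

```bash
python3 -m handwheel '[[0,[-0.06,-0.06,0],0],[0,[0,0,0.3],0],[0,[0,0,0.3],0],[0,[0,0,0.2],0],[0,[0,0,0],0]]'
python3 -m handwheel '[[0,[0,0,0.12],0],[0,[0,0,0.12],0],[0,[0,0,0.12],0],[0,[0,0,0.05],0],[0,[0,0,0],0]]'
python3 p.py 0.498 -0.339 0.065
```

```text
time_s: 32.78
eef_pos: [0.4973, -0.3384, 0.0829]
orientation: [0.788, 0.616, -0.0, -0.001]
wrist_force: [0.6, -0.7, -5.0]
grip_width: 0.0437
finger_force: 77.3
time_s: 33.4
eef_pos: [0.4979, -0.3389, 0.0676]
orientation: [0.788, 0.615, 0.0, 0.0]
wrist_force: [0.4, -0.4, -4.1]
grip_width: 0.044
finger_force: 77.3
t 33.4 p [ 0.4979 -0.3389  0.0676] yaw x 75.97 grip 0.044 77.3 F [ 0.4 -0.4 -4.1]
to [ 0.498 -0.339  0.065] units [-0.    0.    0.07]
```

```bash
python3 -m handwheel '[[0,[0,0,0.03],0],[0,[0,0,0.03],0],[0,[0,0,0],0],[0,[0,0,0],0],[0,[0,0,0],0]]'
python3 -m handwheel '[[0,[0,0,0.03],0],[0,[0,0,0],0],[0,[0,0,0],0],[0,[0,0,0],0],[0,[0,0,0],0]]'
```

```text
time_s: 34.02
eef_pos: [0.4981, -0.3391, 0.0673]
orientation: [0.788, 0.615, -0.0, 0.001]
wrist_force: [-3.8, 1.5, 11.6]
grip_width: 0.044
finger_force: 81.1
time_s: 34.65
eef_pos: [0.4981, -0.3391, 0.0672]
orientation: [0.788, 0.615, -0.0, 0.001]
wrist_force: [-6.2, 3.0, 19.5]
grip_width: 0.0437
finger_force: 83.1
```

Contact comes at 0.067, which is exactly 13 mm above the board pickup, so it is on the pocket floor. I'll release.

```bash
python3 -m handwheel '[[0,[0,0,-0.08],0],[0.6,[0,0,0],0],[1,[0,0,0],0],[1,[0,0,0],0],[1,[0,0,0],0]]'
python3 -m handwheel '[[1,[0,0,-0.4],0],[1,[0,0,-0.7],0],[1,[0,0,-1],0],[1,[0,0,-1],0],[1,[0,0,-0.5],0]]'
python3 -m handwheel '[[1,[0.5,0,0],1],[1,[1,0,0],1],[1,[1,0,0],1],[1,[1,0,0],1],[1,[1,0,0],1]]' > /dev/null
python3 -m handwheel '[[1,[0,0,0],1],[1,[0,0,0],0.2],[1,[0,0,0],0],[1,[0,0,0],0],[1,[0,0,0],0]]'
python3 m3.py 6; python3 p.py 0.4265 0.328 0.205
```

```text
time_s: 35.28
eef_pos: [0.4979, -0.3389, 0.0671]
orientation: [0.788, 0.615, 0.0, -0.0]
wrist_force: [0.0, -1.0, -0.2]
grip_width: 0.0853
finger_force: 0.0
time_s: 35.9
eef_pos: [0.499, -0.3393, 0.2149]
orientation: [0.788, 0.615, 0.001, 0.002]
wrist_force: [-0.0, -0.4, 0.2]
grip_width: 0.0853
finger_force: 0.0
time_s: 37.15
eef_pos: [0.5736, -0.1775, 0.2113]
orientation: [0.924, 0.382, -0.0, 0.0]
wrist_force: [-0.2, 0.7, 0.2]
grip_width: 0.0854
finger_force: 0.0
blue_tin [0.518 0.339 0.013] 0.001969649052335627
red_tin [ 0.612  0.342 -0.008] 0.0012127101707883655
yellow_tin [0.431 0.324 0.   ] 0.002983272336308086
battery [0.496 0.23  0.424] 0.012958927370318719
glue_bottle [0.571 0.127 0.032] 0.001776268486878855
blue_mat [0.471 0.09  0.004] 0.0019937941245904388
red_mat [0.465 0.01  0.01 ] 0.0030947287301559255
yellow_mat [ 0.456 -0.079  0.001] 0.010846435480151372
t 38.15 p [ 0.5738 -0.177   0.2112] yaw x 44.97 grip 0.0858 0.0 F [-0.5 -0.1  0.7]
to [0.4265 0.328  0.205 ] units [  6.32 -11.53   0.15]
```

View pics/tc6.png

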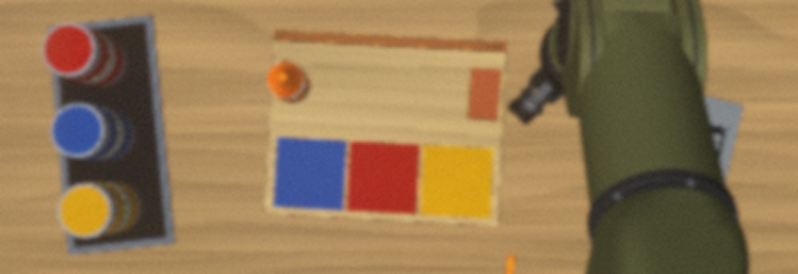

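The arm covers the charger here. I'll go on to above the yellow tin and look again before lifting anything.

```bash
python3 -m handwheel '[[1,[0.3,-0.5,0],0],[1,[0.5,-0.92,0],0],[1,[0.5,-0.92,0],0],[1,[0.5,-0.92,0],0],[1,[0.5,-0.92,0],0]]' >/dev/null
python3 -m handwheel '[[1,[0.5,-0.92,0],0],[1,[0.5,-0.92,0],0],[1,[0.5,-0.92,0],0],[1,[0.5,-0.92,0],0],[1,[0.5,-0.92,0],0]]' >/dev/null
python3 -m handwheel '[[1,[0.5,-0.92,0],0],[1,[0.5,-0.92,0],0],[1,[0.5,-0.92,0],0],[1,[0.1,0,0],0],[1,[0,0,0],0]]' >/dev/null
python3 - <<'E'
from h import *
s=snap('side','s7.png');t=snap('top','t7.png')
cv2.imwrite('pics/c7.png',np.hstack([cv2.resize(s[80:180,220:320],(390,390),interpolation=cv2.INTER_CUBIC),cv2.resize(t[175:255,345:425],(390,390),interpolation=cv2.INTER_CUBIC)])[:,:,::-1])
E
python3 p.py 0.4265 0.328 0.1065
```

```text
t 40.12 p [0.4285 0.3293 0.2111] yaw x 44.9 grip 0.0855 0.0 F [ 0.5 -0.7  0.3]
to [0.4265 0.328  0.1065] units [-0.06 -0.01  2.61]
```

View pics/c7.png

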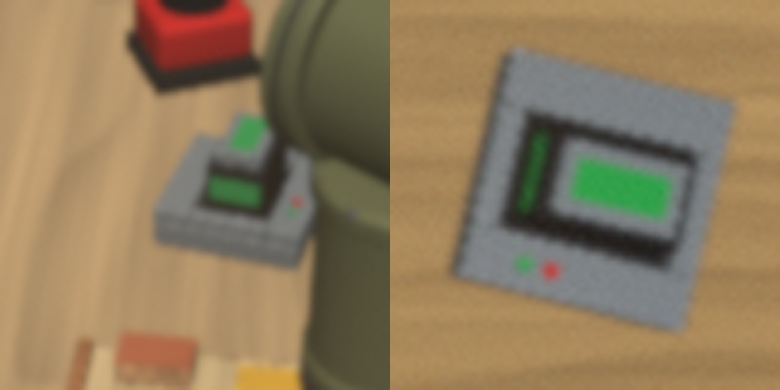

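The battery sits in the pocket, with its green stripe centre at top px (392.6,213.4). I'll verify the offset and pick the yellow tin.

```bash
python3 -c "
from h import *
print(onz('top',(392.6,213.4),.087))"
python3 -m handwheel '[[1,[-0.06,0,0.6],0],[1,[0,0,0.6],0],[1,[0,0,0.6],0],[1,[0,0,0.5],0],[1,[0,0,0.3],0]]' >/dev/null
python3 -m handwheel '[[1,[0,0,0],0],[0,[0,0,0],0],[0,[0,0,0],0],[0,[0,0,0],0],[0,[0,0,0],0]]' 60
python3 -m handwheel '[[0,[0,0,-0.4],0],[0,[0,0,-0.6],0],[0,[0,0,-0.6],0],[0,[0,0,0],0],[0,[0,0,0],0]]'
python3 p.py 0.457 -0.0802 0.172
```

```text
[ 0.49709365 -0.34073937  0.087     ]
time_s: 41.38
eef_pos: [0.4276, 0.3291, 0.1084]
orientation: [0.924, 0.382, 0.001, -0.0]
wrist_force: [-0.5, -1.4, 4.9]
grip_width: 0.0585
finger_force: 64.2
time_s: 42.0
eef_pos: [0.4265, 0.3283, 0.1708]
orientation: [0.924, 0.382, -0.001, 0.0]
wrist_force: [0.2, -0.8, -3.7]
grip_width: 0.0586
finger_force: 65.6
t 42.0 p [0.4265 0.3283 0.1708] yaw x 44.97 grip 0.0586 65.6 F [ 0.2 -0.8 -3.7]
to [ 0.457  -0.0802  0.172 ] units [-6.68  7.76 -0.02]
```

```bash
python3 -m handwheel '[[0,[-0.5,0.57,0],0],[0,[-0.8,0.93,0],0],[0,[-0.8,0.93,0],0],[0,[-0.8,0.93,0],0],[0,[-0.8,0.93,0],0]]' >/dev/null
python3 -m handwheel '[[0,[-0.8,0.93,0],0],[0,[-0.8,0.93,0],0],[0,[-0.8,0.93,0],0],[0,[-0.58,0.68,0],0],[0,[0,0,0],0]]' >/dev/null
python3 -m handwheel '[[0,[0,0,0],0],[0,[0,0,0.6],0],[0,[0,0,0.4],0],[0,[0,0,0.2],0],[0,[0,0,0],0]]'
python3 p.py 0.457 -0.0802 0.118
```

```text
time_s: 43.88
eef_pos: [0.4571, -0.0787, 0.1228]
orientation: [0.924, 0.383, -0.0, -0.0]
wrist_force: [-0.9, -0.3, -3.3]
grip_width: 0.0584
finger_force: 66.3
t 43.88 p [ 0.4571 -0.0787  0.1228] yaw x 45.07 grip 0.0584 66.3 F [-0.9 -0.3 -3.3]
to [ 0.457  -0.0802  0.118 ] units [-0.03  0.02  0.12]
```

```bash
python3 -m handwheel '[[0,[-0.03,0.02,0.1],0],[0,[0,0,0.02],0],[0,[0,0,0],0],[1,[0,0,0],0],[1,[0,0,0],0]]'
python3 -m handwheel '[[1,[0,0,0],0],[1,[0,0,-0.5],0],[1,[0,0,-0.7],0],[1,[0,0,-0.8],0],[1,[0,0,-0.4],0]]' >/dev/null
python3 p.py 0.6035 0.3495 0.212
```

```text
time_s: 44.5
eef_pos: [0.4576, -0.0811, 0.1188]
orientation: [0.924, 0.382, 0.001, 0.0]
wrist_force: [0.6, -0.1, -0.2]
grip_width: 0.0855
finger_force: 0.0
t 45.12 p [ 0.4577 -0.0811  0.216 ] yaw x 44.96 grip 0.0854 0.0 F [ 0.4 -0.2 -0.4]
to [0.6035 0.3495 0.212 ] units [10.19 -5.04  0.11]
```

```bash
python3 -m handwheel '[[1,[0.6,-0.3,0],0],[1,[1,-0.49,0],0],[1,[1,-0.49,0],0],[1,[1,-0.49,0],0],[1,[1,-0.49,0],0]]' >/dev/null
python3 -m handwheel '[[1,[1,-0.5,0],0],[1,[1,-0.5,0],0],[1,[1,-0.5,0],0],[1,[1,-0.5,0],0],[1,[1,-0.5,0],0]]' >/dev/null
python3 -m handwheel '[[1,[0.6,-0.28,0],0],[1,[0,0,0],0],[1,[0,0,0],0],[1,[0,0,0],0],[1,[0,0,0],0]]' >/dev/null
python3 p.py 0.6035 0.3495 0.1075
```

```text
t 47.0 p [0.6034 0.3487 0.2147] yaw x 44.9 grip 0.0853 0.0 F [ 0.5 -0.7  0.4]
to [0.6035 0.3495 0.1075] units [ 0.02 -0.01  2.68]
```

```bash
python3 -m handwheel '[[1,[0.02,0,0.6],0],[1,[0,0,0.6],0],[1,[0,0,0.6],0],[1,[0,0,0.5],0],[1,[0,0,0.37],0]]' >/dev/null
python3 -m handwheel '[[1,[0,0,0],0],[0,[0,0,0],0],[0,[0,0,0],0],[0,[0,0,0],0],[0,[0,0,0],0]]' 60
python3 -m handwheel '[[0,[0,0,-0.4],0],[0,[0,0,-0.7],0],[0,[0,0,-0.9],0],[0,[0,0,-0.9],0],[0,[0,0,-0.9],0]]'
python3 p.py 0.4622 0.0083 0.255
```

```text
time_s: 48.25
eef_pos: [0.6051, 0.3511, 0.1091]
orientation: [0.924, 0.382, 0.002, -0.0]
wrist_force: [0.7, -0.7, 5.1]
grip_width: 0.058
finger_force: 65.3
time_s: 48.88
eef_pos: [0.6028, 0.3501, 0.2606]
orientation: [0.924, 0.383, -0.001, 0.0]
wrist_force: [0.4, 0.4, -3.5]
grip_width: 0.0585
finger_force: 65.1
t 48.88 p [0.6028 0.3501 0.2606] yaw x 45.0 grip 0.0585 65.1 F [ 0.4  0.4 -3.5]
to [0.4622 0.0083 0.255 ] units [-8.53  3.56  0.15]
```

Grip at 0.1091 on the tray gives a release height of 0.118 on the mat.

```bash
python3 -m handwheel '[[0,[-0.5,0.21,0],0],[0,[-0.9,0.38,0],0],[0,[-1,0.42,0],0],[0,[-1,0.42,0],0],[0,[-1,0.42,0],0]]' >/dev/null
python3 -m handwheel '[[0,[-1,0.42,0],0],[0,[-1,0.42,0],0],[0,[-1,0.42,0],0],[0,[-0.7,0.28,0],0],[0,[-0.43,0.17,0],0]]' >/dev/null
python3 -m handwheel '[[0,[0,0,0],0],[0,[0,0,0.7],0],[0,[0,0,0.9],0],[0,[0,0,0.9],0],[0,[0,0,0.5],0]]' >/dev/null
python3 -m handwheel '[[0,[0,0,0.2],0],[0,[0,0,0],0],[0,[0,0,0],0],[0,[0,0,0],0],[0,[0,0,0],0]]'
python3 p.py 0.4622 0.0083 0.1185
```

```text
time_s: 51.38
eef_pos: [0.4634, 0.0086, 0.1321]
orientation: [0.924, 0.382, 0.001, 0.0]
wrist_force: [0.8, -0.9, -4.0]
grip_width: 0.0586
finger_force: 65.4
t 51.38 p [0.4634 0.0086 0.1321] yaw x 44.96 grip 0.0586 65.4 F [ 0.8 -0.9 -4. ]
to [0.4622 0.0083 0.1185] units [-0.03 -0.02  0.34]
```

```bash
python3 -m handwheel '[[0,[-0.03,-0.02,0.2],0],[0,[0,0,0.12],0],[0,[0,0,0],0],[0,[0,0,0],0],[0,[0,0,0],0]]'
python3 -m handwheel '[[1,[0,0,0],0],[1,[0,0,0],0],[1,[0,0,0],0],[1,[0,0,-0.5],0],[1,[0,0,-0.7],0]]' >/dev/null
python3 -m handwheel '[[1,[0,0,-0.8],0],[1,[0,0,-0.4],0],[1,[0,0,0],0],[1,[0,0,0],0],[1,[0,0,0],0]]' >/dev/null
python3 p.py 0.516 0.339 0.212
```

```text
time_s: 52.0
eef_pos: [0.4617, 0.0083, 0.1188]
orientation: [0.924, 0.382, 0.0, 0.0]
wrist_force: [0.3, 0.1, -2.9]
grip_width: 0.0586
finger_force: 65.4
t 53.25 p [0.461  0.0082 0.214 ] yaw x 44.98 grip 0.0855 0.0 F [ 0.7 -0.1  0.3]
to [0.516 0.339 0.212] units [ 6.82 -4.88  0.04]
```

```bash
python3 -m handwheel '[[1,[0.6,-0.43,0],0],[1,[1,-0.71,0],0],[1,[1,-0.71,0],0],[1,[1,-0.72,0],0],[1,[1,-0.72,0],0]]' >/dev/null
python3 -m handwheel '[[1,[1,-0.72,0],0],[1,[1,-0.72,0],0],[1,[0.24,-0.17,0],0],[1,[0,0,0],0],[1,[0,0,0],0]]' >/dev/null
python3 -m handwheel '[[1,[0,0,0],0],[1,[0,0,0.7],0],[1,[0,0,0.7],0],[1,[0,0,0.6],0],[1,[0,0,0.4],0]]' >/dev/null
python3 -m handwheel '[[1,[0,0,0.24],0],[1,[0,0,0],0],[0,[0,0,0],0],[0,[0,0,0],0],[0,[0,0,0],0]]' 60
python3 -m handwheel '[[0,[0,0,0],0],[0,[0,0,-0.4],0],[0,[0,0,-0.6],0],[0,[0,0,-0.6],0],[0,[0,0,0],0]]'
python3 p.py 0.4665 0.0955 0.172
```

```text
time_s: 55.75
eef_pos: [0.5178, 0.3409, 0.1104]
orientation: [0.924, 0.382, 0.001, -0.0]
wrist_force: [-0.8, -0.6, 5.6]
grip_width: 0.0589
finger_force: 65.1
time_s: 56.38
eef_pos: [0.5175, 0.3412, 0.1751]
orientation: [0.924, 0.382, 0.002, -0.001]
wrist_force: [-0.4, -0.2, -3.5]
grip_width: 0.0583
finger_force: 65.2
t 56.38 p [0.5175 0.3412 0.1751] yaw x 44.97 grip 0.0583 65.2 F [-0.4 -0.2 -3.5]
to [0.4665 0.0955 0.172 ] units [-5.24  3.44  0.06]
```

```bash
python3 -m handwheel '[[0,[-0.5,0.33,0],0],[0,[-0.9,0.59,0],0],[0,[-1,0.66,0],0],[0,[-1,0.66,0],0],[0,[-0.9,0.59,0],0]]' >/dev/null
python3 -m handwheel '[[0,[-0.6,0.39,0],0],[0,[-0.34,0.22,0],0],[0,[0,0,0],0],[0,[0,0,0],0],[0,[0,0,0],0]]' >/dev/null
python3 -m handwheel '[[0,[0,0,0.5],0],[0,[0,0,0.5],0],[0,[0,0,0.2],0],[0,[0,0,0],0],[0,[0,0,0],0]]'
python3 p.py 0.4665 0.0955 0.120
```

```text
time_s: 58.25
eef_pos: [0.4662, 0.0952, 0.1257]
orientation: [0.924, 0.383, 0.001, 0.0]
wrist_force: [0.5, 0.8, -4.0]
grip_width: 0.0586
finger_force: 65.3
t 58.25 p [0.4662 0.0952 0.1257] yaw x 44.99 grip 0.0586 65.3 F [ 0.5  0.8 -4. ]
to [0.4665 0.0955 0.12  ] units [0.01 0.   0.14]
```

Place it, rise, retreat toward +y, and look.

```bash
python3 -m handwheel '[[0,[0,0,0.1],0],[0,[0,0,0.04],0],[0,[0,0,0],0],[0,[0,0,0],0],[1,[0,0,0],0]]'
python3 -m handwheel '[[1,[0,0,0],0],[1,[0,0,0],0],[1,[0,0,-0.5],0],[1,[0,0,-0.7],0],[1,[0,0,-0.8],0]]' >/dev/null
python3 -m handwheel '[[1,[0,0,-0.8],0],[1,[0.5,-0.5,0],0],[1,[0.7,-0.7,0],0],[1,[0.7,-0.7,0],0],[1,[0.7,-0.7,0],0]]' >/dev/null
python3 -m handwheel '[[1,[0.7,-0.7,0],0],[1,[0.7,-0.7,0],0],[1,[0.7,-0.7,0],0],[1,[0,0,0],0],[1,[0,0,0],0]]'
python3 m3.py 8
python3 - <<'E'
from h import *
im=cv2.imread('pics/t8.png'); H,S,V=cv2.split(cv2.cvtColor(im,cv2.COLOR_BGR2HSV))
for n,p in dict(blue=(.4665,.0955),red=(.4622,.0083),yellow=(.457,-.0802)).items(): print(n,'expected lid crop',((proj('top',[*p,.155])-[90,150])*2.28).round(1))
E
```

```text
time_s: 58.88
eef_pos: [0.466, 0.095, 0.1199]
orientation: [0.924, 0.382, 0.0, 0.0]
wrist_force: [-0.3, 0.1, 0.1]
grip_width: 0.0746
finger_force: 0.0
time_s: 60.75
eef_pos: [0.4658, 0.3596, 0.2313]
orientation: [0.924, 0.382, -0.0, 0.001]
wrist_force: [1.1, -0.4, -0.3]
grip_width: 0.0851
finger_force: 0.0
blue_tin [0.472 0.09  0.012] 0.0063501115163707034
charger [ 0.576 -0.481 -0.666] 0.13733616318629185
glue_bottle [0.578 0.127 0.026] 0.009275170100297951
blue_mat [ 0.467  0.093 -0.001] 0.00010295664992892636
blue expected lid crop [298.1 172.6]
red expected lid crop [379.3 176.4]
yellow expected lid crop [462.  181.1]
```

View pics/tc8.png

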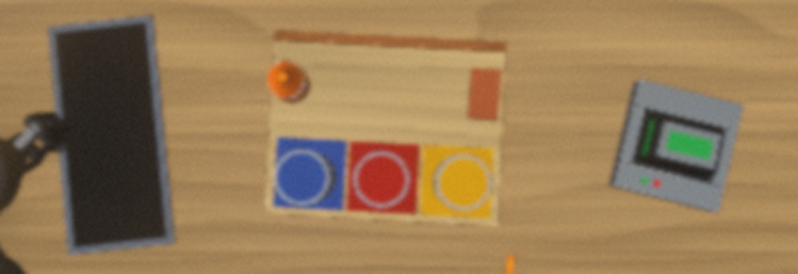

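Each tin stands on its own mat: blue ring at (301,177), red at (381,179) and yellow at (462,182), all within about 5 mm of centre. The battery is in the pocket, the bottle is unmoved and the gripper is clear of everything. I'll hand in.

```bash
python3 -c "
from bench import robot
print(robot.sign_off())"
```

```text
the job is handed in; nothing more can be done
None
```

The job is handed in at about 61 s of the 147 s allowed: the battery sits in the charger's pocket, each tin stands on the mat of its own colour about 5 mm or less from centre, the glue bottle was left standing where it was, and no verdict came back from the hand-in.

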